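# Set the coarse focus ring to its preset clip

## Robot

A 6-joint arm with a two-finger parallel gripper is mounted at the origin on the work surface. World frame = base frame: x ahead of the robot, y to its left, z up, the work surface at z = 0. Lengths are in m, angles in rad, forces in N, time in s.
With the tool pointing down it reaches from about 0.375 to 0.9 m from the base axis. Payload 3.1 kg.
Tool frame: the origin (TCP) lies midway between the tips of the shut fingers; the grasp point (between the pads) lies 19 mm behind it; z points along the fingers, y is the line along which they close (so a half turn about z gives the same grasp; the last joint's range is limited). The gripper opens to 85 mm and grips with 20 to 120 N. Pads are 22 mm wide; open, the fingers measure 114 mm over their backs; the gripper's body (76 mm by 85 mm) begins 54 mm behind the grasp point. The pads swing forward as they close: fully open they stand 13 mm farther back than shut.
Start: joints at [-1.393, 0.527, 1.433, -0, 1.181, -0.178], TCP at [0.218, -0.586, 0.231] pointing down, gripper open.
Joint ranges: [-3.08, 3.08], [-0.75, 2.2], [0.22, 2.44], [-1.43, 4.57], [0, 2.65], [-2.85, 2.85]. Speed limits (rad/s): [2.79, 2.79, 3.14, 3.14, 3.14, 3.14].

## Interface

Orientations are given as [roll, pitch, yaw] about the fixed x, y, z axes, in that order (R = Rz(yaw) Ry(pitch) Rx(roll)).
In Python, from station import bot, viewer, ticket gives the robot as it stands.
- The arm moves only by the tool move_arm, never from a script. Its argument "deltas" is a list that holds one entry, the list of rows, each a list of 7 numbers: the shift along the tool's x, y, z in mm, then the turn, a rotation vector about the tool's x, y, z in degrees, then the finger opening in mm, from 0 to 85.4. In form: [[[tx, ty, tz, ax, ay, az, claw], ...]]. A call has 1 to 12 rows; each row shifts and turns the commanded pose from where the row before left it, along the tool's axes as they then stand; what a row does not reach is not made up. A row lasts 1/8 s, in which the tool goes at most 62.5 mm and 10.7 degrees, less where a joint would pass 70% of its speed; a pose out of reach is approached as far as the arm can. A call with a gripper value outside its range is refused whole. The fingers move at their own pace and stop on an object; "newtons" is the grip in N (left out, the last holds). Time passes only in rows, so rows that do not move let the fingers close. It gives the time, the measured TCP pose, the force, the opening and the grip force at its end, in the units of the state.
- bot.read_state(): the state, without advancing time (a new reading comes with each control period).
- viewer.grab_frame(name): name is "side" or "top" or "wrist"; returns a dict with "color" (400x640x3 uint8, red, green, blue), "fov_y" (degrees; the focal length in pixels is half the picture's height over the tangent of half this angle, whatever the lens; pixels are square), "cx", "cy" (the principal point, pixels), "k1" (the pictures are not rectified: a ray, as slopes to the right and down, at radius r is drawn at 1 + k1 r^2 times it, then the intrinsics apply), "camera_from_world" (4x4, takes a point from world to camera coordinates); the wrist camera has in their place "mount" (4x4, takes a point from camera to tool coordinates, whose origin is the TCP and whose axes are the flange's). Camera axes: x right, y down, z forward; pixel columns grow to the right and rows downward; lengths in m; the calibration is good to about 2 mm. A picture is of the moment at which its call begins: read the wrist's pose just before it. There is no depth.
- ticket.sign_off(): hands the job in; it is judged then, once.
Trained networks look in the newest picture that a camera, given by its name, has taken for a name from the list of things; names that differ only in an ending like _2 or _b are one class to them, and where a whole thing is asked for, a point or a joint stands for the part that bears it (a point fixed in the world has none). Each returns a list of dicts, best first, with "conf" (0 to 1); they miss things now and then, are a little off and sometimes report something else, mostly with a low value. They report only what shows in the picture. A call takes as long as a camera call. They do not tell look-alikes from the thing itself.
- viewer.spot_in(label, camera): "point" ([x, y, z] in m, in world coordinates, good to about 4 mm: the middle of the surface that is visible of it).
- viewer.outline_of(label, camera): "pixels" (400x640 bool, what is visible of it).
- viewer.mark_of(label, camera): "point" ([x, y, z] in m, in world coordinates, good to about 4 mm: a listed point, or the origin of a listed thing).
The state is a dict: "clock": time; "joint_pos": joint angles; "qvel": joint speeds; "joint_torque": joint torques, N m; "position": TCP position; "eef_rot": TCP orientation; "contact_force": force on the tool from outside, world axes, zero at the start; "torque": the same for the moment, N m; "grip_width": finger opening in m; "grip_force": force on a finger pad.
Only numpy, scipy, OpenCV 4.12 (cv2) and the standard library are available. Lean on these libraries where they do the work, as an engineer would, in place of code of your own. Each camera call takes 0.05 s, during which the arm holds its last target. There are 200 camera calls.

## Task

Of the two grey control boxes on the bench, the microscope's focus control is the one whose knob is in two tiers: a large black ring with a small metal knob on top. Turn only that large outer ring, to the left (counter-clockwise seen from above), until its pointer nose points at the small raised clip on its dial, and let go. The small inner knob must keep its setting, and the single knob on the other box must be left as it is.

Things in the scene. Friction and masses are not known exactly. Their poses are not given: they have to be found in the camera images.
- coarse_ring: black outer ring, 54 mm across, 30 mm tall, vertical axis, on a fixed grey box 140 x 140 mm, its panel 40 mm above the table. Nose 8 mm wide, as tall as the ring, juts to 38 mm from the axis. Origin: on the axis at the ring's underside, 3 mm above the panel; x along the nose, z up. Stays where left, 0.06 N m stiff, not coupled to the inner knob; 0.55 to 1.35 rad to go, yaw growing
- preset_clip: the mark to point at: a fixed black clip 14 mm long, 10 mm wide and 6 mm tall on the dial panel round the ring, 44 to 58 mm from the axis. Origin: on the ring's axis at panel height (40 mm above the table); its x axis points from the axis to the clip
- fine_mark (a point): end of the black line on top of the inner fine knob, 13 mm from the axis. The knob is a bare-metal cylinder 30 mm in diameter that stands 15 mm out of the ring's top, its own top 88 mm above the table; it turns freely about the same axis and must not be turned
- lamp_nose (a point): the tip of the pointer nose, 38 mm from the axis and 73 mm above the table, of the single knob on the other, identical grey box (a lamp dimmer): one plain black knob 54 mm in diameter, its top 88 mm above the table, with its own clip; it must not be turned
Not all that is in view belongs to the job. What is shaped like the part that bears coarse_ring but purple is not meant.

How it is judged:
By the outcome, as a careful person would: the job done as asked, in the order asked, and still so for the second after the job is handed in, with the robot touching nothing.
It also fails if it takes over 29 s, if anything falls off the work surface, if the arm or the gripper's body presses on something with over 40 N, if the wrist force passes 120 N, or if a joint passes its speed limit or range.

## Working session

There is one attempt and no reset: what is moved stays moved. The work goes in short steps, Python scripts to look and compute and a tool call to move; the robot and the scene stay as the last step left them, time stands still between calls to the robot, and variables do not carry over. Pictures are saved under pics/ and viewed, at most 10 in all, crops included, and the job is handed in when it is done.

Besides the shell and the picture viewer there is one more tool, called after ">>>" by a JSON object that holds its "name" and its "arguments", one argument or row to a line. move_arm: Moves the arm, as the interface text tells. Its arguments: {"type":"object","properties":{"deltas":{"type":"array","items":{"type":"array","items":{"type":"array","items":{"type":"number"}}}},"newtons":{"type":"number"}},"required":["deltas"]}

```bash
mkdir -p pics; cat > h.py <<'E'
import numpy as np,cv2
from station import bot,viewer,ticket
def save(f,n): cv2.imwrite('pics/'+n,f['color'][:,:,::-1])
E
python3 - <<'E'
from h import *
s=bot.read_state(); print(s['clock'],s['position'],s['eef_rot'],s['contact_force'],s['grip_width'])
fs={}
for c in('side','top'):
    f=viewer.grab_frame(c); fs[c]=f
    print(c,f['fov_y'],f['cx'],f['cy'],f['k1'],f['camera_from_world'].round(4).tolist() if hasattr(f['camera_from_world'],'round') else f['camera_from_world'])
    for l in('coarse_ring','preset_clip','fine_mark','lamp_nose'):
        for k in ('mark_of','spot_in'):
            print(l,k,[(np.round(d['point'],4).tolist(),round(d['conf'],2)) for d in getattr(viewer,k)(l,c)])
cv2.imwrite('pics/a.png',cv2.resize(np.vstack([fs['side']['color'],fs['top']['color']])[:,:,::-1],(480,600)))
save(fs['top'],'top.png');save(fs['side'],'side.png')
E
```

```text
0.0 [ 0.21760568 -0.58512732  0.23034301] [-3.13946627e+00 -4.06544570e-04  3.55728772e-01] [-0.79034231 -0.11319261  0.92664707] 0.08552060002158451
side 55.481998094710896 317.8070486847495 206.18381600038612 0.008967687137071868 [[-0.7489, -0.6622, -0.0228, 0.3177], [-0.3957, 0.4746, -0.7863, 0.2425], [0.5315, -0.5798, -0.6174, 0.5897], [0.0, 0.0, 0.0, 1.0]]
coarse_ring mark_of [([0.4963, 0.1607, 0.0399], 0.74)]
coarse_ring spot_in [([0.4789, 0.174, 0.0672], 0.97)]
preset_clip mark_of []
preset_clip spot_in []
fine_mark mark_of [([0.4968, 0.1453, 0.0909], 0.59)]
fine_mark spot_in [([0.4929, 0.1649, 0.0907], 0.63)]
lamp_nose mark_of [([0.6169, -0.1407, 0.0722], 0.56)]
lamp_nose spot_in [([0.5711, -0.139, 0.0735], 0.76)]
top 47.86532215668197 316.2825654165993 195.26113388999073 -0.07621070714469011 [[0.0176, -0.9998, 0.0072, -0.0271], [-0.9912, -0.0184, -0.1312, 0.4526], [0.1313, -0.0048, -0.9913, 0.8184], [0.0, 0.0, 0.0, 1.0]]
coarse_ring mark_of [([0.2879, -0.2056, 0.0366], 0.89), ([0.4911, 0.1631, 0.041], 0.56)]
coarse_ring spot_in [([0.4864, 0.1516, 0.0707], 0.83), ([0.2946, -0.2008, 0.0659], 0.55)]
preset_clip mark_of []
preset_clip spot_in [([0.5462, 0.1771, 0.0467], 0.36)]
fine_mark mark_of [([0.4952, 0.146, 0.0883], 0.79), ([0.4938, 0.1634, 0.0378], 0.65), ([0.3026, -0.2102, 0.0833], 0.49)]
fine_mark spot_in [([0.4936, 0.1604, 0.0872], 0.77), ([0.2907, -0.2019, 0.0845], 0.71)]
lamp_nose mark_of [([0.6148, -0.1415, 0.0738], 0.86)]
lamp_nose spot_in [([0.5774, -0.1501, 0.0878], 0.6)]
```

View pics/top.png

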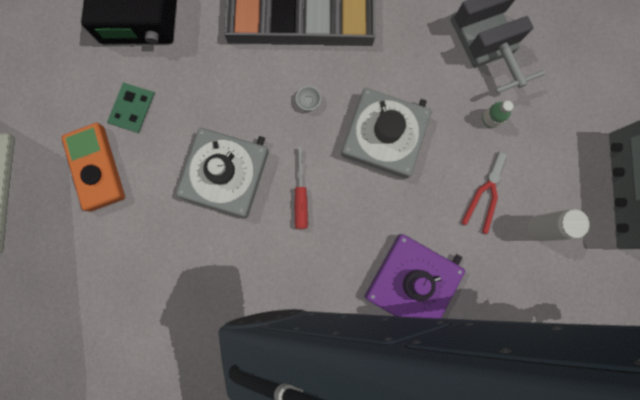

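View pics/side.png

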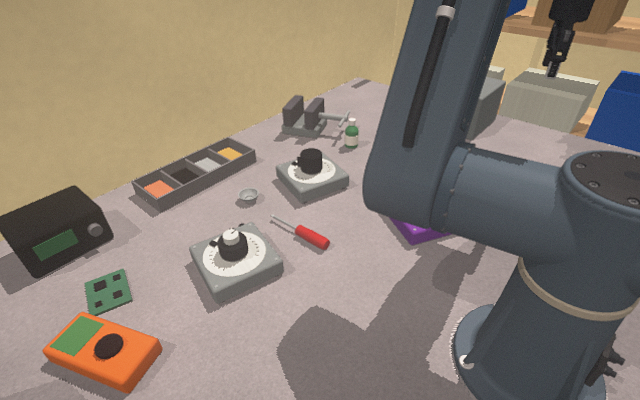

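The two-tier knob sits on the left grey box (top view, about (219,168)); its nose points up-right and the clip shows near (215,145). The lamp dimmer is at (389,126), and the purple box at (418,285) is the decoy. In the side view the ring is at (232,243). I'll move the wrist camera over the ring for a close look.

```bash
cat >> h.py <<'E'
from scipy.spatial.transform import Rotation as R
def delta(target,yaw,s=None):
    "tool-frame shift (mm) and turn (deg) from the measured pose to a down-pointing pose"
    s=s or bot.read_state(); A=R.from_euler('xyz',s['eef_rot']); B=R.from_euler('xyz',[np.pi,0,yaw])
    return (A.inv().apply(np.array(target)-s['position'])*1e3).round(1),np.degrees((A.inv()*B).as_rotvec()).round(2)
def project(f,P,T):
    p=(np.c_[P,np.ones(len(P))]@T.T)[:,:3]; q=p[:,:2]/p[:,2:]
    F=f['color'].shape[0]/2/np.tan(np.radians(f['fov_y'])/2)
    return q*(1+f['k1']*(q**2).sum(1,keepdims=True))*F+[f['cx'],f['cy']]
def ray(f,uv,T):
    F=f['color'].shape[0]/2/np.tan(np.radians(f['fov_y'])/2)
    q=(np.array(uv,float)-[f['cx'],f['cy']])/F; d=q.copy()
    for _ in range(20): d=q/(1+f['k1']*(d**2).sum())
    W=np.linalg.inv(T); return W[:3,3],W[:3,:3]@np.r_[d,1]
def onz(f,uv,T,z):
    o,d=ray(f,uv,T); return o+d*(z-o[2])/d[2]
def wristT(f,s):
    W=np.eye(4); W[:3,:3]=R.from_euler('xyz',s['eef_rot']).as_matrix(); W[:3,3]=s['position']
    return np.linalg.inv(W@f['mount'])
E
python3 - <<'E'
from h import *
f=viewer.grab_frame('wrist'); print(f['mount'].round(4).tolist(),f['fov_y'],f['cx'],f['cy'],f['k1'])
f=viewer.grab_frame('top')
c=f['color'][118:228,165:280,::-1]; cv2.imwrite('pics/topc.png',cv2.resize(c,None,fx=5,fy=5,interpolation=cv2.INTER_CUBIC))
for yaw in (.356,):print(delta([.4935,.163,.28],yaw))
E
```

```text
[[-0.0008, -0.961, -0.2767, 0.07], [1.0, -0.0006, -0.0009, -0.0013], [0.0007, -0.2767, 0.961, -0.1434], [0.0, 0.0, 0.0, 1.0]] 63.93800371333464 323.9792699027972 204.80273314214853 -0.005071298372059767
(array([ 519.3, -605.9,  -48.7]), array([ 0.  , -0.  , -0.01]))
```

View pics/topc.png

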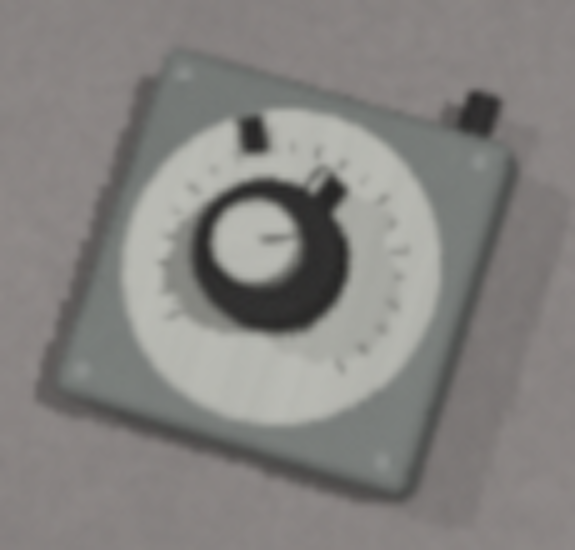

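The close top crop shows the nose at crop (330,190), yaw about -40°, and the clip at (253,135), yaw about +10°. That means a turn of roughly 0.9 rad. Moving above the ring, lifting first.

>>> {"name": "move_arm", "arguments": {
  "deltas": [
    [[0, 0, -40, 0, 0, 0, 85], [0, 0, -40, 0, 0, 0, 85], [40, -46.5, 0, 0, 0, 0, 85], [40, -46.5, 0, 0, 0, 0, 85], [40, -46.5, 0, 0, 0, 0, 85], [40, -46.5, 0, 0, 0, 0, 85], [40, -46.5, 0, 0, 0, 0, 85], [40, -46.5, 0, 0, 0, 0, 85], [40, -46.5, 0, 0, 0, 0, 85], [40, -46.5, 0, 0, 0, 0, 85], [40, -46.5, 0, 0, 0, 0, 85], [40, -46.5, 0, 0, 0, 0, 85]]
  ],
  "newtons": 30
}}

```text
clock: 2.5
position: [0.4313, -0.0088, 0.3118]
eef_rot: [3.14, -0.001, 0.356]
contact_force: [1.1, -0.3, -1.0]
grip_width: 0.0853
grip_force: 0.0
```

>>> {"name": "move_arm", "arguments": {
  "deltas": [
    [[40, -46.5, 0, 0, 0, 0, 85], [40, -46.5, 0, 0, 0, 0, 85], [40, -47, 0, 0, 0, 0, 85], [0, 0, 0, 0, 0, -10, 85], [0, 0, 10, 0, 0, -10, 85], [0, 0, 10, 0, 0, -10, 85], [0, 0, 10, 0, 0, -10, 85], [0, 0, 10, 0, 0, -10, 85], [0, 0, 10, 0, 0, -10, 85], [0, 0, 0, 0, 0, -10, 85], [0, 0, 0, 0, 0, -10, 85], [0, 0, 0, 0, 0, -10, 85]]
  ]
}}

```text
clock: 4.0
position: [0.4944, 0.1624, 0.2614]
eef_rot: [3.141, -0.0, 1.932]
contact_force: [0.3, -0.5, 0.3]
grip_width: 0.085
grip_force: 0.0
```

>>> {"name": "move_arm", "arguments": {
  "deltas": [
    [[0, 0, 0, 0, 0, -10, 85], [0, 0, 0, 0, 0, -10, 85], [0, 0, 0, 0, 0, -10, 85], [0, 0, 0, 0, 0, 0, 85], [0, 0, 0, 0, 0, 0, 85]]
  ]
}}

```text
clock: 4.62
position: [0.4944, 0.1624, 0.2614]
eef_rot: [3.142, 0.0, 2.448]
contact_force: [-1.0, 0.4, -0.3]
grip_width: 0.085
grip_force: 0.0
```

```bash
python3 - <<'E'
from h import *
s=bot.read_state(); print(s['clock'],s['position'],s['eef_rot'],s['joint_pos'],s['contact_force'])
f=viewer.grab_frame('wrist'); T=wristT(f,s); save(f,'w1.png'); np.savez('w1.npz',T=T)
for l in('coarse_ring','preset_clip','fine_mark'):
    print(l,[(np.round(d['point'],4).tolist(),round(d['conf'],2)) for d in viewer.mark_of(l,'wrist')])
E
```

```text
4.625 [0.49441681 0.16242765 0.26137335] [3.14151392e+00 5.66569323e-05 2.44776885e+00] [ 1.02464196e-01  3.49440644e-01  1.65651904e+00  1.60676310e-05
  1.13553707e+00 -7.74515101e-01] [-1.0226046   0.41380366 -0.33497435]
coarse_ring []
preset_clip []
fine_mark [([0.4983, 0.1491, 0.0953], 0.58)]
```

View pics/w1.png

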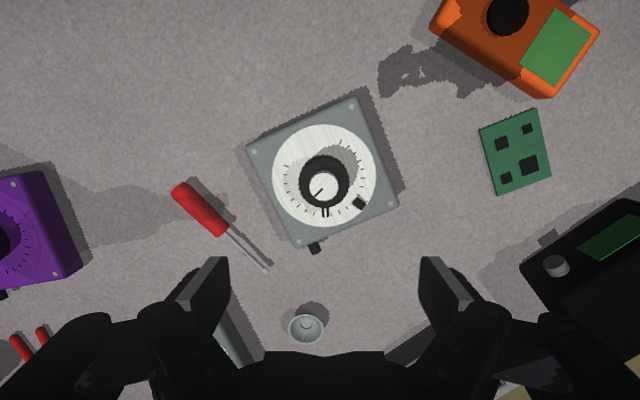

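The wrist picture shows the ring at (323,180), the nose pointing down at (325,211), and the clip at (360,203). I'll enlarge it and measure.

```bash
python3 - <<'E'
from h import *
img=cv2.imread('pics/w1.png')[110:260,240:410]
cv2.imwrite('pics/w1c.png',cv2.resize(img,None,fx=4,fy=4,interpolation=cv2.INTER_CUBIC))
s=bot.read_state()
F={'w':viewer.grab_frame('wrist'),'t':viewer.grab_frame('top'),'s':viewer.grab_frame('side')}
T={'w':wristT(F['w'],s),'t':F['t']['camera_from_world'],'s':F['s']['camera_from_world']}
g=cv2.cvtColor(F['w']['color'],cv2.COLOR_RGB2GRAY)
m=((g>140)*255).astype(np.uint8)
for c in cv2.findContours(m,cv2.RETR_CCOMP,cv2.CHAIN_APPROX_NONE)[0]:
    (x,y),r=cv2.minEnclosingCircle(c)
    if r>6 and 240<x<410 and 100<y<260: 
        h=cv2.convexHull(c); e=cv2.fitEllipse(h) if len(h)>5 else None
        print('bright',x,y,r,e, onz(F['w'],e[0],T['w'],.040), onz(F['w'],e[0],T['w'],.088))
c0=np.array([.4935,.1625])
for k in F: print(k,project(F[k],np.array([[*c0,.088],[*c0,.073],[*c0,.04]]),T[k]).round(1).tolist())
E
```

```text
bright 243.5 245.5 22.638561248779297 ((243.07559204101562, 243.31024169921875), (4.563477993011475, 47.578697204589844), 133.72657775878906) [0.49436209 0.03395654 0.04      ] [0.48728231 0.05688977 0.088     ]
bright 242.5 253.0 6.800835609436035 ((241.9495391845703, 254.13180541992188), (8.354873657226562, 14.359923362731934), 135.59266662597656) [0.50392871 0.02289516 0.04      ] [0.49558981 0.04728424 0.088     ]
bright 384.4787292480469 222.15957641601562 7.568179607391357 ((384.300537109375, 223.3036346435547), (11.528642654418945, 15.532334327697754), 88.12147521972656) [0.58408216 0.18267543 0.04      ] [0.56519381 0.18603491 0.088     ]
bright 323.23529052734375 186.2941131591797 14.419068336486816 ((323.33892822265625, 186.29266357421875), (27.74136734008789, 28.677661895751953), 91.7484130859375) [0.50224628 0.1553658  0.04      ] [0.49412882 0.16231966 0.088     ]
bright 323.44219970703125 174.87423706054688 52.69218444824219 ((323.4974365234375, 175.20945739746094), (103.5792465209961, 105.17410278320312), 86.63396453857422) [0.49231372 0.16386267 0.04      ] [0.4855035
[... 1515 characters left out ...]
244812012) [0.57630895 0.13773477 0.04      ] [0.55844367 0.14700914 0.088     ]
bright 249.9512176513672 224.09756469726562 9.3254976272583 ((249.4910125732422, 223.34249877929688), (10.705257415771484, 19.914737701416016), 37.416839599609375) [0.4805385  0.05781578 0.04      ] [0.47527812 0.07760875 0.088     ]
bright 262.16522216796875 115.0434799194336 13.7722749710083 ((263.4481201171875, 112.48454284667969), (20.82158088684082, 37.02665710449219), 130.86666870117188) [0.39684087 0.15776232 0.04      ] [0.40259642 0.16440075 0.088     ]
w [[323.1, 185.7], [323.1, 182.6], [323.2, 176.7]]
t [[214.5, 166.4], [216.3, 168.1], [220.0, 171.4]]
s [[230.5, 236.0], [231.8, 241.9], [234.6, 254.4]]
```

View pics/w1c.png

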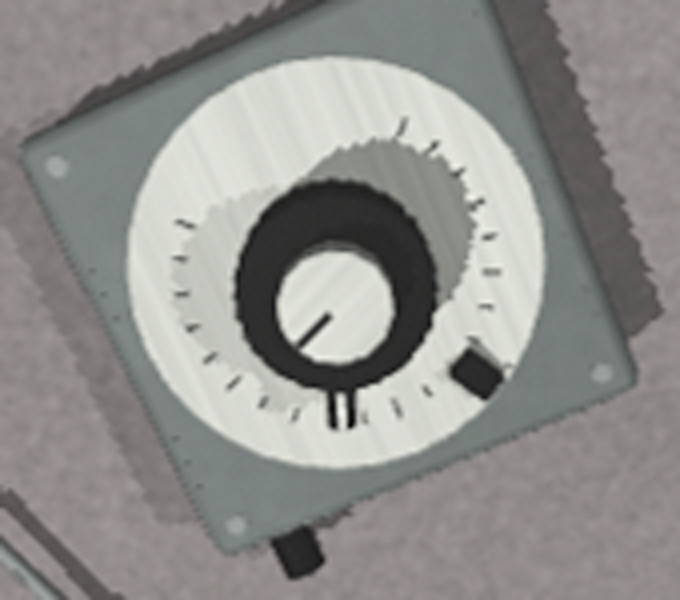

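Both centre estimates agree at about (0.494, 0.163). Next I'll compute the nose and clip yaws, project a model to check the heights in the top and side views, and work out the approach.

```bash
python3 - <<'E'
from h import *
s=bot.read_state(); f=viewer.grab_frame('wrist'); T=wristT(f,s)
ft=viewer.grab_frame('top'); Tt=ft['camera_from_world']
c=np.array([.4933,.1631])
px=lambda u,v:(240+u/4,110+v/4)
for n,uv,z in(('nose tip',(341,427),.073),('nose mid',(341,400),.073),('clip',(476,373),.046)):
    p=onz(f,px(*uv),T,z)[:2]-c; print('w',n,np.hypot(*p).round(4),np.degrees(np.arctan2(p[1],p[0])).round(1))
pt=lambda u,v:(165+u/5,118+v/5)
for n,uv,z in(('nose tip',(335,185),.073),('clip',(252,135),.046),('knob',(256,241),.088),('disc',(282,267),.04)):
    p=onz(ft,pt(*uv),Tt,z)[:2]; q=p-c; print('t',n,p.round(4),np.hypot(*q).round(4),np.degrees(np.arctan2(q[1],q[0])).round(1))
# two-view triangulation
for n,a,b in(('knob top',(323.3,186.3),pt(256,241)),('clip',px(476,373),pt(252,135)),('nose',px(341,427),pt(335,185))):
    o1,d1=ray(f,a,T); o2,d2=ray(ft,b,Tt); k=np.linalg.lstsq(np.c_[d1,-d2],o2-o1,rcond=None)[0]
    print('tri',n,((o1+d1*k[0]+o2+d2*k[1])/2).round(4))
E
```

```text
w nose tip 0.0384 -36.8
w nose mid 0.0307 -36.1
w clip 0.0513 13.7
t nose tip [0.518  0.1351] 0.0373 -48.5
t clip [0.5427 0.1724] 0.0503 10.7
t knob [0.494  0.1595] 0.0036 -79.3
t disc [0.4936 0.1599] 0.0032 -85.4
tri knob top [0.4954 0.1612 0.0805]
tri clip [0.5452 0.1744 0.0375]
tri nose [0.5237 0.1377 0.0615]
```

>>> {"name": "move_arm", "arguments": {
  "deltas": [
    [[0.5, -0.5, 40, 0, 0, -3, 85], [0, 0, 45, 0, 0, 0, 85], [0, 0, 45, 0, 0, 0, 85], [0, 0, 40, 0, 0, 0, 85], [0, 0, 30, 0, 0, 0, 85], [0, 0, 16, 0, 0, 0, 85], [0, 0, 0, 0, 0, 0, 85], [0, 0, 0, 0, 0, 0, 85]]
  ]
}}

```text
clock: 6.08
position: [0.4946, 0.1625, 0.0463]
eef_rot: [3.14, 0.002, 2.503]
contact_force: [0.3, 1.1, 0.5]
grip_width: 0.0847
grip_force: 0.0
```

>>> {"name": "move_arm", "arguments": {
  "deltas": [
    [[0, 0, 0, 0, 0, 0, 60], [0, 0, 0, 0, 0, 0, 50], [0, 0, 0, 0, 0, 0, 45], [0, 0, 0, 0, 0, 0, 45], [0, 0, 0, 0, 0, 0, 45], [0, 0, 0, 0, 0, 0, 45]]
  ],
  "newtons": 30
}}

```text
clock: 6.82
position: [0.4939, 0.162, 0.0465]
eef_rot: [3.141, 0.001, 2.503]
contact_force: [-1.4, -1.9, 5.9]
grip_width: 0.0532
grip_force: 30.6
```

```bash
python3 - <<'E'
from h import *
s=bot.read_state(); print(s['torque'],s['contact_force'],s['grip_force'],s['grip_width'])
f=viewer.grab_frame('wrist'); g=viewer.grab_frame('top');h=viewer.grab_frame('side')
z=lambda a,k:cv2.resize(a,None,fx=k,fy=k,interpolation=cv2.INTER_CUBIC)[:400]
a=f['color'][:,120:520]; b=cv2.resize(h['color'][190:310,180:300],(400,400))
cv2.imwrite('pics/g1.png',np.hstack([a,b])[:,:,::-1])
E
```

```text
[-0.29665036  0.22150886 -0.011048  ] [-1.42861472 -1.86660066  5.8732894 ] 30.590692162513733 0.05318765668499128
```

View pics/g1.png

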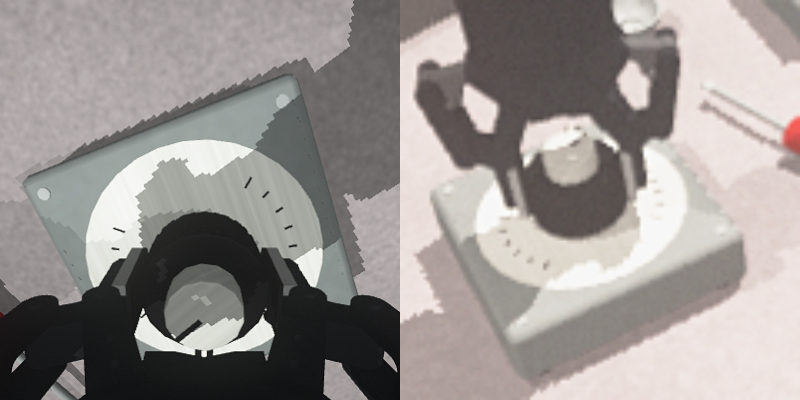

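The grip is clean: the pads sit on the ring at 53 mm and the inner knob (around (205,305)) is free with its line visible. Turning left now, a little short at first.

>>> {"name": "move_arm", "arguments": {
  "deltas": [
    [[0, 0, 0, 0, 0, -4, 45], [0, 0, 0, 0, 0, -8, 45], [0, 0, 0, 0, 0, -8, 45], [0, 0, 0, 0, 0, -8, 45], [0, 0, 0, 0, 0, -8, 45], [0, 0, 0, 0, 0, -8, 45], [0, 0, 0, 0, 0, -4, 45], [0, 0, 0, 0, 0, 0, 45], [0, 0, 0, 0, 0, 0, 45]]
  ]
}}

```text
clock: 8.1
position: [0.4937, 0.1608, 0.0465]
eef_rot: [-3.139, -0.0, -2.941]
contact_force: [-1.2, -7.6, 6.2]
grip_width: 0.0529
grip_force: 30.7
```

```bash
python3 - <<'E'
from h import *
s=bot.read_state(); print(s['position'],s['torque'],s['contact_force'],s['grip_force'],s['grip_width'])
E
```

```text
[0.49366894 0.16084212 0.04652864] [-1.06529374  0.218518    0.04183834] [-1.19898118 -7.61784028  6.15713884] 30.704789757728577 0.05292753086694802
```

>>> {"name": "move_arm", "arguments": {
  "deltas": [
    [[0, 0, 0, 0, 0, 0, 60], [0, 0, 0, 0, 0, 0, 75], [0, 0, 0, 0, 0, 0, 85], [0, 0, 0, 0, 0, 0, 85], [0, 0, 0, 0, 0, 0, 85], [0, 0, -20, 0, 0, 0, 85], [0, 0, -40, 0, 0, 0, 85], [0, 0, -40, 0, 0, 0, 85], [0, 0, -20, 0, 0, 0, 85], [0, 0, 0, 0, 0, 0, 85], [0, 0, 0, 0, 0, 0, 85]]
  ]
}}

```text
clock: 9.48
position: [0.493, 0.1623, 0.1645]
eef_rot: [3.141, -0.002, -2.943]
contact_force: [0.2, -0.3, -0.7]
grip_width: 0.0851
grip_force: 0.0
```

```bash
python3 - <<'E'
from h import *
s=bot.read_state(); print(s['clock'],s['position'],s['eef_rot'])
f=viewer.grab_frame('wrist'); T=wristT(f,s); save(f,'w2.png'); np.savez('w2.npz',T=T)
p=project(f,np.array([[.4935,.1625,.06]]),T)[0]; print(p)
x,y=max(0,int(p[0])-110),max(0,int(p[1])-90); print('origin',x,y)
cv2.imwrite('pics/w2c.png',cv2.resize(f['color'][y:y+190,x:x+220,::-1],None,fx=3,fy=3,interpolation=cv2.INTER_CUBIC))
E
```

```text
9.475 [0.49296792 0.16229361 0.16445708] [ 3.14140135e+00 -1.73057940e-03 -2.94284741e+00]
[322.40777967 204.93292372]
origin 212 114
```

View pics/w2c.png

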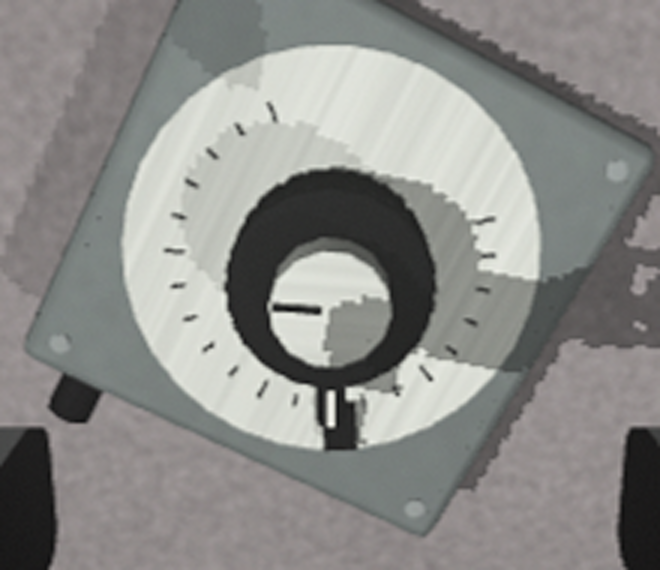

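The nose's white stripe (x≈331) sits just left of the clip's centre (x≈340), so a few degrees remain. I'll quantify that and check the fine mark against the earlier picture.

```bash
python3 - <<'E'
from h import *
f=viewer.grab_frame('wrist'); T2=np.load('w2.npz')['T']; T1=np.load('w1.npz')['T']
def A(T,px,uv,z,c): p=onz(f,px(*uv),T,z)[:2]-c; return np.degrees(np.arctan2(p[1],p[0])).round(1),np.hypot(*p).round(4)
p1=lambda u,v:(240+u/4,110+v/4); p2=lambda u,v:(212+u/3,114+v/3)
c2t=onz(f,p2(331,309),T2,.088)[:2]; g=f['color'].copy()
m=((cv2.cvtColor(g,cv2.COLOR_RGB2GRAY)>125)*255).astype(np.uint8)[114:304,212:432]
m=cv2.morphologyEx(m,cv2.MORPH_OPEN,np.ones((3,3)))
c2b=onz(f,p2(331.5,246.5),T2,.040)[:2]; print('centres',c2t,c2b)
L=lambda z:c2b+(c2t-c2b)*(z-.04)/.048
print('nose tip',A(T2,p2,(331.5,428),.073,L(.073)),'nose white mid',A(T2,p2,(331.5,408),.073,L(.073)))
print('clip end',A(T2,p2,(340.5,448),.046,L(.046)),'clip',A(T2,p2,(339,430),.046,L(.046)))
def dirn(T,px,a,b): d=onz(f,px(*b),T,.088)-onz(f,px(*a),T,.088); return np.degrees(np.arctan2(d[1],d[0])).round(1)
print('fine',dirn(T1,p1,(330,315),(298,347)),dirn(T2,p2,(321,311),(274,308)))
for l in('coarse_ring','preset_clip','fine_mark'):
    print(l,[(np.round(d['point'],4).tolist(),round(d['conf'],2)) for d in viewer.mark_of(l,'wrist')])
E
```

```text
centres [0.49460367 0.1627845 ] [0.49133307 0.16206415]
nose tip (np.float64(11.4), np.float64(0.0391)) nose white mid (np.float64(11.4), np.float64(0.0334))
clip end (np.float64(13.8), np.float64(0.0601)) clip (np.float64(13.6), np.float64(0.0543))
fine -84.1 -82.5
coarse_ring [([0.4928, 0.1616, 0.0369], 0.85)]
preset_clip []
fine_mark [([0.4986, 0.1505, 0.0909], 0.97)]
```

>>> {"name": "move_arm", "arguments": {
  "deltas": [
    [[0, 0, 40, 0, 0, 0, 85], [0, 0, 40, 0, 0, 0, 85], [0, 0, 28, 0, 0, 0, 85], [0, 0, 10, 0, 0, 0, 85], [0, 0, 0, 0, 0, 0, 85], [0, 0, 0, 0, 0, 0, 60], [0, 0, 0, 0, 0, 0, 50], [0, 0, 0, 0, 0, 0, 45], [0, 0, 0, 0, 0, 0, 45], [0, 0, 0, 0, 0, 0, 45], [0, 0, 0, 0, 0, -1.2, 45], [0, 0, 0, 0, 0, -1.2, 45]]
  ]
}}

```text
clock: 11.22
position: [0.495, 0.161, 0.0491]
eef_rot: [-3.139, 0.003, -2.899]
contact_force: [-0.3, -6.9, 5.0]
grip_width: 0.0528
grip_force: 31.0
```

>>> {"name": "move_arm", "arguments": {
  "deltas": [
    [[0, 0, 0, 0, 0, 0, 45], [0, 0, 0, 0, 0, 0, 45], [0, 0, 0, 0, 0, 0, 60], [0, 0, 0, 0, 0, 0, 75], [0, 0, 0, 0, 0, 0, 85], [0, 0, 0, 0, 0, 0, 85], [0, 0, -20, 0, 0, 0, 85], [0, 0, -40, 0, 0, 0, 85], [0, 0, -40, 0, 0, 0, 85], [0, 0, -20, 0, 0, 0, 85], [0, 0, 0, 0, 0, 0, 85], [0, 0, 0, 0, 0, 0, 85]]
  ]
}}

```text
clock: 12.72
position: [0.4929, 0.1623, 0.1664]
eef_rot: [3.141, -0.002, -2.901]
contact_force: [-0.2, 0.5, 0.1]
grip_width: 0.085
grip_force: 0.0
```

```bash
python3 - <<'E'
from h import *
s=bot.read_state(); print(s['clock'],s['position'],s['eef_rot'])
f=viewer.grab_frame('wrist'); T=wristT(f,s); np.savez('w3.npz',T=T)
p=project(f,np.array([[.4935,.1625,.06]]),T)[0]
x,y=max(0,int(p[0])-75),max(0,int(p[1])-60); print('origin',x,y)
cv2.imwrite('pics/w3c.png',cv2.resize(f['color'][y:y+120,x:x+150,::-1],None,fx=5,fy=5,interpolation=cv2.INTER_CUBIC))
E
```

```text
12.725 [0.49291095 0.16233082 0.16642916] [ 3.14127898e+00 -1.81464207e-03 -2.90097139e+00]
origin 247 144
```

View pics/w3c.png

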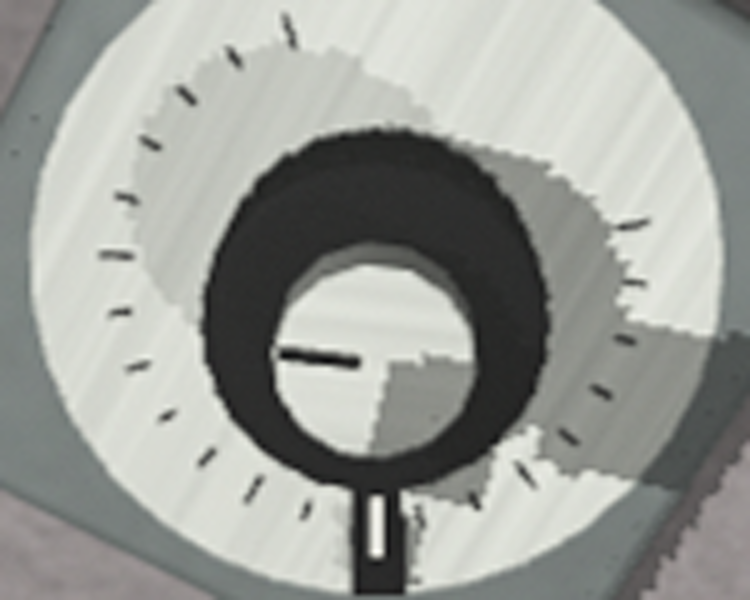

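The nose stripe (x≈376) now lines up with the clip (353–406, centre about 379), leaving about 0.5°. The fine mark is unchanged once the 2.4° camera turn is allowed for, so I'm handing in.

```bash
python3 -c "
from h import *
print(ticket.sign_off())"
```

```text
the job is handed in; nothing more can be done
None
```

I turned the focus control's outer ring left about 50°, so its nose points at the clip to within about 0.5° in the last close-up, then let go and handed the job in at about 13 s; the inner knob kept its setting within what I could measure, and the arm never went near the lamp knob while lowered.

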